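# Set up the number-drum demonstrator on the calculator counter

### The job

Get the counter's number-drum demonstrator ready: pull the orange quarter-turn stud up out of its catch, turn it a quarter turn so that its head lies along the keeper bar, and swing the bar well open; then put every number drum that is there into the socket of its own colour, turning it until its gear teeth mesh and pushing it fully home. When all are in, swing the bar closed over them, and only then press the stud and turn it back until it drops fully into its catch. Leave the other things on the counter where they are.

Things in the scene. Friction and masses are not known exactly. Their poses are not given: they have to be found in the camera images.
- drum_red: upright number drum, 70 mm tall, 180 g; may be absent. Gear foot 0-18 mm up: 6 teeth 60 deg apart, 9 mm wide, tip radius 32, root 19. White drum, radius 24, 18-34 mm up. red bar grip 34-70 mm up: 44 mm long in x, 20 thick in y (grip across y). Origin: centre of underside, z up; one pair of teeth lies along +x and -x
- drum_yellow: upright number drum, 70 mm tall, 180 g; may be absent. Gear foot 0-18 mm up: 6 teeth 60 deg apart, 9 mm wide, tip radius 32, root 19. White drum, radius 24, 18-34 mm up. yellow bar grip 34-70 mm up: 44 mm long in x, 20 thick in y (grip across y). Origin: centre of underside, z up; one pair of teeth lies along +x and -x
- drum_blue: upright number drum, 70 mm tall, 180 g; may be absent. Gear foot 0-18 mm up: 6 teeth 60 deg apart, 9 mm wide, tip radius 32, root 19. White drum, radius 24, 18-34 mm up. blue bar grip 34-70 mm up: 44 mm long in x, 20 thick in y (grip across y). Origin: centre of underside, z up; one pair of teeth lies along +x and -x
- socket_red: red toothed socket for the red drum, fixed on the deck, 88 mm wide, 20 tall, open on top. 6 gaps between inward teeth, one along its x, then every 60 deg, about 2 mm (4 deg) wider than the drum's teeth on each side; any of the 6 ways fits. Origin: centre of underside, z up. Drum underside is 4 mm above it when home, 20 mm when riding on the teeth
- socket_yellow: yellow toothed socket for the yellow drum, fixed on the deck, 88 mm wide, 20 tall, open on top. 6 gaps between inward teeth, one along its x, then every 60 deg, about 2 mm (4 deg) wider than the drum's teeth on each side; any of the 6 ways fits. Origin: centre of underside, z up. Drum underside is 4 mm above it when home, 20 mm when riding on the teeth
- socket_blue: blue toothed socket for the blue drum, fixed on the deck, 88 mm wide, 20 tall, open on top. 6 gaps between inward teeth, one along its x, then every 60 deg, about 2 mm (4 deg) wider than the drum's teeth on each side; any of the 6 ways fits. Origin: centre of underside, z up. Drum underside is 4 mm above it when home, 20 mm when riding on the teeth
- deck: grey base of the demonstrator, fixed, 130 (x) x 430 (y) x 30 mm; origin: centre of underside. Sockets in a row at y = -95, 0, 95 mm, colours in any order; bar's pivot post at y = 185; catch post, 36 mm square, 106 mm tall, slotted brass top, at y = -185, slot along x
- bar (a joint): keeper bar, aluminium, swings level like a gate: rad, 0 = closed along the row over the drums, at its stop, where it starts; positive = swung to the deck's +x side, up to 1.45. 26 mm wide, 12 thick, end 380 mm from pivot, underside 112 mm above table: clears home drums by 8 mm, strikes others. Stays where left; 2 N at the pin moves it once the stud is up
- bar_pivot (a point): on the keeper bar's upright hinge axis, at the bar's underside; turns with the bar, which extends along this point's -y
- bar_pin (a point): black upright pin for moving the keeper bar, 16 mm diameter, 45 mm tall above the bar's top, 140 mm from the hinge axis; point on the pin's axis 17 mm below its top, 28 mm above the bar
- stud_head (a point): orange bar head of the quarter-turn stud on the keeper bar, 370 mm from the hinge axis: 46 mm long in x, 16 thick in y, 28 tall, black slot line on top. Point: middle of the head, 14 mm below its top; 26 mm above the bar's top while the stud is up; turns and sinks with the stud
- stud (a joint): turn of the stud in the keeper bar: rad, 0 = head straight across the bar, its key over the catch slot (bar closed); positive = anticlockwise from above; travel -0.12 to 1.6 (head along the bar), starts near 0. The key enters the slot within about 6 deg of 0. Turns easily (0.04 N m)
- plunger (a joint): depth of the stud: m, 0 = up, 0.010 = fully down. Starts down in its catch. Takes 3 to 8 N to pull up or press down, stays where left. With the bar closed and the head not across the bar its key rests on the catch post and it sinks about 1 mm at most; in the slot it cannot turn
- calculator: teal desk calculator, 150 x 95 x 35 mm; a bystander; origin: centre of its underside
- price_stand: smoked acrylic price stand, 70 x 100 mm foot, 98 mm tall; a bystander; origin: centre of its underside
- clip_board: aluminium spring clip board lying flat, 230 x 160 mm, clip 14 to 24 mm tall; a bystander; origin: centre of its underside
- pen_cup: empty orange pen cup, 68 mm across, 85 mm tall; a bystander; origin: centre of its underside
- booklets: pile of booklets, 150 x 110 x 28 mm; a bystander; origin: centre of its underside
- stamp_pad: black stamp pad, 110 x 70 x 18 mm; a bystander; origin: centre of its underside

How it is judged:
By the outcome, as a careful person would: the job done as asked, in the order asked, and still so for the second after the job is handed in, with the robot touching nothing.
Of drum_red, drum_yellow, drum_blue only 2 to 3 are there at a start; the rules pass over those that are not, and their reading is None.
At some moment in a run one of drum_red, drum_yellow, drum_blue may be knocked a few centimetres aside while the robot is not near it.
It also fails if it takes over 208 s, if anything falls off the work surface, if the arm or the gripper's body presses on something with over 40 N, if the wrist force passes 120 N, or if a joint passes its speed limit or range.

### The arm

A 6-joint arm with a two-finger parallel gripper is mounted at the origin on the work surface. World frame = base frame: x ahead of the robot, y to its left, z up, the work surface at z = 0. Lengths are in m, angles in degrees, forces in N, time in s.
With the tool pointing down it reaches from about 0.3 to 0.75 m from the base axis. Payload 8.5 kg.
Tool frame: the origin (TCP) lies at the very end of the fingers, on their centre line; the grasp point (between the pads) lies 19 mm behind it (env.hold_point_z is the distance from the TCP to the grasp point, in m); z points along the fingers, y is the line along which they close (so a half turn about z gives the same grasp; the last joint's range is limited). The gripper opens to 85 mm and grips with 20 to 120 N. Pads are 22 mm wide; open, the fingers measure 114 mm over their backs; the gripper's body (76 mm by 85 mm) begins 54 mm behind the grasp point. The pads swing forward as they close: fully open they stand 13 mm farther back than shut.
Start: joints at [-85.044, 21.807, 74.336, -0, 83.858, -12.336], TCP at [0.163, -0.525, 0.231] pointing down, gripper open.
Joint ranges: [-178.18, 178.18], [-50.72, 133.34], [12.68, 142.11], [-81.47, 261.47], [9.98, 163.14], [-165.26, 165.26]. Speed limits (degrees/s): [136.94, 136.94, 180, 180, 180, 180].

### API

Orientations are given as a 3x3 rotation matrix whose columns are the frame's x, y, z axes.
In Python, from rig import env, optics gives the robot as it stands.
- The arm moves only by the shell command python3 -m jog 'ROWS' [OPENING] [FORCE]. ROWS is JSON, a list of rows, each an object with "linear": the shift along the tool's x, y, z in units of 40 mm (1.0 is 40 mm), a list of three; "roll": the turn about the tool's z in units of 5 degrees (1.0 is 5 degrees). A call has 1 to 12 rows; each row shifts and turns the commanded pose from where the row before left it, along the tool's axes as they then stand; what a row does not reach is not made up. A row lasts 1/12 s, in which the tool goes at most 41.7 mm and 7.16 degrees, less where a joint would pass 70% of its speed; a pose out of reach is approached as far as the arm can. A call is refused whole if a number of a shift passes 1 or a number of a turn 1, either way. A call with a gripper value outside its range is refused whole. OPENING is the opening, from -1 (shut) to 1 (fully open), set as the call begins (- or left out, the last holds). The fingers move at their own pace and stop on an object; FORCE is the grip in N (left out, the last holds). Time passes only in rows, so rows that do not move let the fingers close. It gives the time, the measured TCP pose, the force, the opening and the grip force at its end, in the units of the state.
- env.observe(): the state, without advancing time (a new reading comes with each control period).
- optics.get_image(name): name is "scene" or "top" or "wrist"; returns the picture (400x640x3 uint8, red, green, blue); there is no depth.
- optics.calibration(name): a dict with "fov_y" (degrees; the focal length in pixels is half the picture's height over the tangent of half this angle, whatever the lens; pixels are square), "cx", "cy" (the principal point, pixels), "T" (4x4, takes a point from camera to world coordinates). Camera axes: x right, y down, z forward; pixel columns grow to the right and rows downward; lengths in m; the calibration is good to about 2 mm. A picture is of the moment at which its call begins: read the wrist's pose just before it. calibration takes no time and is no camera call; for the wrist camera it gives the pose at the moment of the call.
- env.close_job(): hands the job in; it is judged then, once.
The state is a dict: "time_s": time; "q": joint angles; "qvel": joint speeds; "joint_efforts": joint torques, N m; "position": TCP position; "tool_rot": TCP orientation; "ft_force": force on the tool from outside, world axes, zero at the start; "wrist_torque": the same for the moment, N m; "grip_width": finger opening in m; "gripper_force": force on a finger pad.
Only numpy, scipy, OpenCV 4.12 (cv2) and the standard library are available. Lean on these libraries where they do the work, as an engineer would, in place of code of your own. Each camera call takes 0.05 s, during which the arm holds its last target. There are 200 camera calls.

## Working session

There is one attempt and no reset: what is moved stays moved. The work goes in short steps, Python scripts to look and compute and a shell command to move; the robot and the scene stay as the last step left them, time stands still between calls to the robot, and variables do not carry over. Pictures are saved under pics/ and viewed, at most 14 in all, crops included, and the job is handed in when it is done.

```bash
ls; mkdir -p pics; python3 - <<'E'
from rig import env, optics
import cv2,numpy as np
for n in ["scene","top"]:
    im=optics.get_image(n); cv2.imwrite(f"pics/{n}0.png",im[:,:,::-1])
    c=optics.calibration(n); print(n,c["fov_y"],c["cx"],c["cy"],np.round(c["T"],3).tolist(),[k for k in c])
s=env.observe();print(s)
E
```

```text
pics
scene 57.71799643138858 320.98575918772934 199.93478475609905 [[-0.626, 0.482, -0.613, 1.27], [0.779, 0.387, -0.493, 0.536], [-0.001, -0.787, -0.618, 0.787], [0.0, 0.0, 0.0, 1.0]] ['fov_y', 'cx', 'cy', 'T']
top 44.7957319157327 320.6457655694968 215.11510395441476 [[-0.017, -0.981, 0.191, 0.315], [-1.0, 0.019, 0.006, -0.024], [-0.009, -0.191, -0.982, 1.576], [0.0, 0.0, 0.0, 1.0]] ['fov_y', 'cx', 'cy', 'T']
{'time_s': 0.1, 'q': array([-8.50472054e+01,  2.18382782e+01,  7.43790678e+01, -2.19902624e-04,
        8.38575089e+01, -1.23335642e+01]), 'qvel': array([ 0.07082154, -0.12795656, -0.1878246 , -0.00514701, -0.00120749,
        0.01864324]), 'joint_efforts': array([ 3.83676597e-03, -4.49222195e+01, -2.31654310e+01, -1.70921726e-04,
        3.72185270e-03, -6.34042792e-06]), 'position': array([ 0.16342563, -0.52489062,  0.23077066]), 'tool_rot': array([[ 9.54831466e-01,  2.97147873e-01, -1.16595200e-04],
       [ 2.97147768e-01, -9.54830619e-01,  1.30125576e-03],
       [ 2.75336713e-04, -1.27712594e-03, -9.99999147e-01]]), 'ft_force': array([ 0.34812208,  0.00244938, -0.15228635]), 'wrist_torque': array([ 0.03521515,  0.02703324, -0.01897037]), 'gripper_force': 0.0, 'grip_width': 0.08555378619284752}
```

View pics/scene0.png

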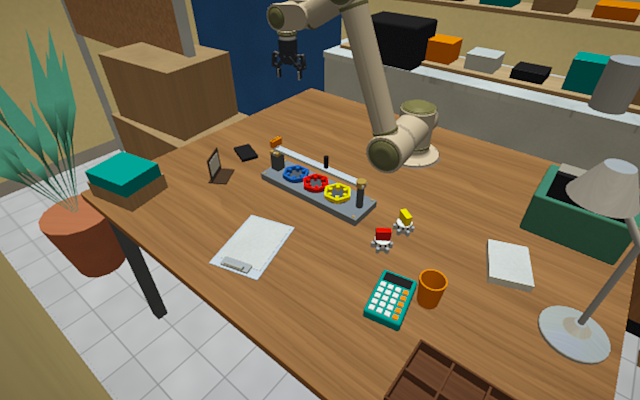

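View pics/top0.png

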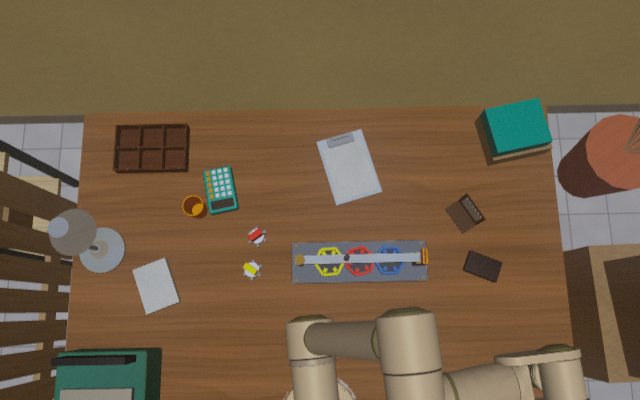

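The top view (up = +x, left = +y) shows the deck centred near (360,262), sockets yellow (329,262), red (359,262) and blue (389,262), stud (425,257), pin (347,258), red drum (257,236) and yellow drum (252,270). No blue drum is visible.

```bash
cat > h.py <<'E'
from rig import env, optics
import cv2, numpy as np
def grab(n,save=None):
    c=optics.calibration(n); im=optics.get_image(n)
    if save: cv2.imwrite(f"pics/{save}.png",im[:,:,::-1])
    return im,c
def plane(c,uv,z):
    uv=np.atleast_2d(np.asarray(uv,float)); f=200/np.tan(np.radians(c["fov_y"]/2)); T=c["T"]
    d=np.c_[(uv-[c["cx"],c["cy"]])/f,np.ones(len(uv))]@T[:3,:3].T
    return T[:3,3]+d*((z-T[2,3])/d[:,2])[:,None]
def proj(c,p):
    f=200/np.tan(np.radians(c["fov_y"]/2)); q=np.linalg.inv(c["T"])@np.r_[p,1]
    return np.array([c["cx"],c["cy"]])+f*q[:2]/q[2]
HUE={"red":[(0,7),(174,180)],"orange":[(8,19)],"yellow":[(24,34)],"blue":[(100,125)]}
def blobs(im,col,smin=150,vmin=70,amin=15):
    h=cv2.cvtColor(im,cv2.COLOR_RGB2HSV); m=np.zeros(h.shape[:2],np.uint8)
    for a,b in HUE[col]: m|=cv2.inRange(h,(a,smin,vmin),(b,255,255))
    n,l,s,ce=cv2.connectedComponentsWithStats(m)
    out=[]
    for i in range(1,n):
        if s[i,4]>=amin:
            pts=np.argwhere(l==i)[:,::-1].astype(np.float32)
            out.append((s[i,4],ce[i],cv2.minAreaRect(pts),pts))
    return sorted(out,key=lambda o:-o[0])
def pose():
    s=env.observe(); R=s["tool_rot"]
    print("t",round(s["time_s"],2),"tcp",np.round(s["position"],4),"xaxis yaw",round(np.degrees(np.arctan2(R[1,0],R[0,0])),2),"tilt",np.round(R[:2,2],4),"F",np.round(s["ft_force"],1),"w",round(s["grip_width"],4),"q",np.round(s["q"],1))
    return s
E
python3 - <<'E'
from h import *
for n in["top","scene"]:
    im,c=grab(n)
    for col in HUE:
        for a,ce,r,p in blobs(im,col)[:7]:
            x=[np.round(plane(c,ce,z)[0,:2],3) for z in(0.05,.07,.144)]
            print(n,col,a,np.round(ce,1),np.round(r[1],1),round(r[2]),*x)
c=optics.calibration("wrist");print(c["fov_y"],np.round(np.array(c["T"]),3).tolist())
E
```

```text
top red 122 [359.7 269.3] [12. 27.] 90 [ 0.437 -0.135] [ 0.435 -0.133] [ 0.429 -0.128]
top red 92 [254.9 234.6] [ 7.  13.8] 55 [0.553 0.195] [0.55  0.192] [0.538 0.182]
top red 78 [357.9 250. ] [ 6.9 22.1] 82 [ 0.497 -0.131] [ 0.495 -0.129] [ 0.486 -0.124]
top orange 450 [194.  206.1] [27.1 23. ] 59 [0.649 0.393] [0.645 0.387] [0.629 0.367]
top orange 95 [155.7 160.4] [18.4 13. ] 86 [0.805 0.524] [0.799 0.516] [0.775 0.49 ]
top orange 85 [424.8 254.8] [15.  7.] 90 [ 0.478 -0.341] [ 0.476 -0.337] [ 0.468 -0.321]
top orange 60 [157.8 134.3] [12. 11.] 90 [0.896 0.521] [0.888 0.514] [0.86  0.488]
top orange 58 [176.9 135.6] [ 8.1 16.9] 32 [0.89  0.457] [0.882 0.451] [0.854 0.428]
top orange 45 [168.3 137.7] [18.  5.] 90 [0.883 0.486] [0.876 0.479] [0.848 0.454]
top orange 32 [182.  148.8] [9. 8.] 90 [0.844 0.439] [0.837 0.433] [0.811 0.41 ]
top yellow 129 [328.8 270.5] [11. 27.] 90 [ 0.435 -0.038] [ 0.433 -0.037] [ 0.427 -0.037]
top yellow 93 [328.6 250.5] [ 6.3 22. ] 87 [ 0.497 -0.038] [ 0.495 -0.038] [ 0.486 -0.037]
top yellow 82 [249.6 268.1] [14.4  6. ] 36 [0.446 0.211] [0.445 0.208]
[... 809 characters left out ...]
.327] [-3.013  0.348]
scene orange 503 [634.6 296.9] [13.7 75.4] 9 [0.358 0.788] [0.383 0.781] [0.475 0.756]
scene orange 384 [462.4 382. ] [76.9 16.9] 35 [0.822 0.539] [0.835 0.539] [0.88  0.539]
scene yellow 273 [337.4 191.8] [25.8 19.1] 7 [ 0.47  -0.037] [ 0.491 -0.022] [0.572 0.036]
scene yellow 127 [405.2 215.7] [16.4  9.8] 53 [0.437 0.202] [0.46  0.211] [0.543 0.245]
scene blue 8104 [262.4  52.2] [114. 145.] 90 [-0.483 -1.387] [-0.435 -1.335] [-0.259 -1.142]
scene blue 251 [294.7 173.3] [22.7 18. ] 22 [ 0.477 -0.224] [ 0.499 -0.204] [ 0.578 -0.127]
59.455889359645504 [[0.296, -0.905, -0.305, 0.241], [-0.955, -0.281, -0.093, -0.501], [-0.001, 0.319, -0.948, 0.373], [0.0, 0.0, 0.0, 1.0]]
```

```bash
python3 -m jog '[{"linear":[0.88,-0.265,0],"roll":0.3},{"linear":[0.88,-0.25,0],"roll":0.3},{"linear":[0.88,-0.22,0],"roll":0.3},{"linear":[0.9,-0.2,0],"roll":0.3},{"linear":[0.9,-0.17,0],"roll":0.3},{"linear":[0.9,-0.15,0],"roll":0.3},{"linear":[0.9,-0.12,0],"roll":0.3},{"linear":[0.9,-0.1,0],"roll":0.3},{"linear":[0.5,-0.4,0],"roll":0.5},{"linear":[0,-0.4,0],"roll":0.5},{"linear":[0,0,0]},{"linear":[0,0,0]}]'
python3 - <<'E'
from h import *
pose()
im,c=grab("wrist","w1")
for col in["orange","blue","red"]:
    for a,ce,r,p in blobs(im,col)[:3]:
        print(col,a,np.round(ce,1),np.round(r[1],1),round(r[2]),np.round(plane(c,ce,.154)[0,:2],4))
E
```

```text
t 0.2 tcp [ 0.1635 -0.525   0.231 ] xaxis yaw 17.29 tilt [-0.0001  0.0009] F [0.4 0.4 0.2] w 0.0848 q [-85.   21.8  74.4   0.   83.9 -12.3]
orange 25 [628.6  95.1] [ 1.7 16.1] 29 [ 0.2911 -0.6749]
orange 15 [636.9  80.1] [1.7 8.9] 22 [ 0.2998 -0.6749]
blue 3030 [575.6 346.3] [149.7  39.4] 23 [ 0.1201 -0.7385]invalid input
```

View pics/w1.png

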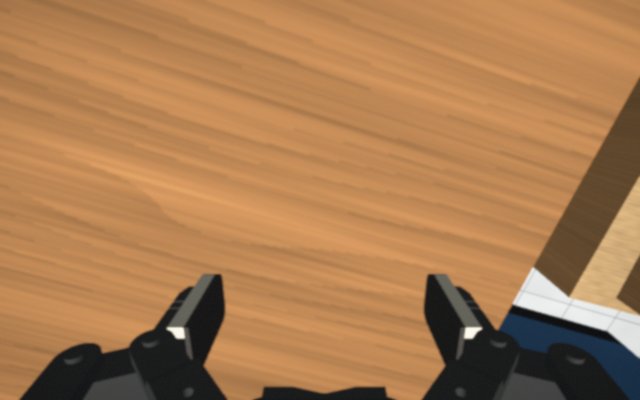

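The wrist picture shows only the table, with the finger tips at (205,330) and (445,330); the arm did not move because the call was refused. Every row probably needs both keys.

```bash
python3 -m jog '[{"linear":[0.88,-0.265,0],"roll":0.3},{"linear":[0.88,-0.25,0],"roll":0.3},{"linear":[0.88,-0.22,0],"roll":0.3},{"linear":[0.9,-0.2,0],"roll":0.3},{"linear":[0.9,-0.17,0],"roll":0.3},{"linear":[0.9,-0.15,0],"roll":0.3},{"linear":[0.9,-0.12,0],"roll":0.3},{"linear":[0.9,-0.1,0],"roll":0.3},{"linear":[0.5,-0.4,0],"roll":0.5},{"linear":[0,-0.4,0],"roll":0.5},{"linear":[0,0,0],"roll":0},{"linear":[0,0,0],"roll":0}]'
python3 - <<'E'
from h import *
pose()
im,c=grab("wrist","w2")
for col in["orange","blue","red"]:
    for a,ce,r,p in blobs(im,col)[:3]:
        print(col,a,np.round(ce,1),np.round(r[1],1),round(r[2]),np.round(plane(c,ce,.154)[0,:2],4))
E
```

```text
time_s: 1.25
position: [0.4468, -0.3743, 0.2314]
tool_rot: [[1.0, 0.007, -0.0], [0.007, -1.0, -0.0], [-0.0, 0.0, -1.0]]
ft_force: [0.2, -0.1, 0.4]
grip_width: 0.0852
gripper_force: 0.0
t 1.25 tcp [ 0.4468 -0.3743  0.2314] xaxis yaw 0.41 tilt [-0.0001 -0.0001] F [ 0.2 -0.1  0.4] w 0.0852 q [-51.6  25.1  68.9  -0.   86.   38. ]
orange 961 [246.4 181.5] [75.5 30.3] 88 [ 0.4709 -0.3241]
orange 31 [ 16.7 144.9] [22.  1.] 90 [ 0.4936 -0.1825]
blue 2468 [166.6 131. ] [ 47. 105.] 90 [ 0.5026 -0.2771]
blue 439 [175.  198.3] [61.  8.] 0 [ 0.4592 -0.2766]
red 2942 [ 64.4 130.7] [102.  51.] 0 [ 0.5025 -0.2142]
red 405 [ 75.5 198.5] [10. 60.] 90 [ 0.4587 -0.2114]
```

View pics/w2.png

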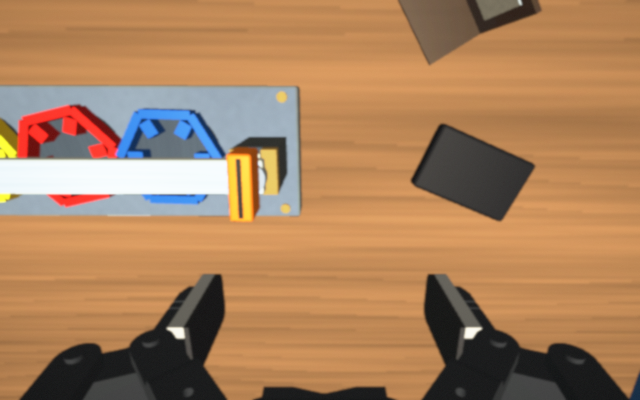

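The wrist picture shows the orange head at (240,185) with its slot line upright, the bar running left, blue and red sockets and the deck's right edge at col 300, rows 86–217.

```bash
python3 - <<'E'
from h import *
c=optics.calibration("wrist")
for uv,z in [((240,188),.154),((298,86),.03),((300,217),.03),((0,88),.03),((0,216),.03)]:
    print(uv,np.round(plane(c,uv,z)[0],4))
E
python3 -m jog '[{"linear":[0.25,-0.7,0],"roll":0.08},{"linear":[0.25,-0.65,0],"roll":0},{"linear":[0,0,0.5],"roll":0},{"linear":[0,0,0],"roll":0},{"linear":[0,0,0],"roll":0}]'
python3 - <<'E'
from h import *
pose()
im,c=grab("wrist","w3")
for col in["orange"]:
    for a,ce,r,p in blobs(im,col)[:3]:
        print(col,a,np.round(ce,1),np.round(r[1],1),round(r[2]),np.round(plane(c,ce,.154)[0,:2],4))
g=cv2.cvtColor(im,cv2.COLOR_RGB2HSV)
a,ce,r,p=blobs(im,"orange")[0]
x0,y0=p.min(0).astype(int);x1,y1=p.max(0).astype(int)
print(x0,x1,y0,y1)
sub=im[y0:y1+1,x0:x1+1]; dk=np.argwhere(sub.max(2)<60)[:,::-1]+[x0,y0]
print(len(dk),dk.mean(0),np.round(plane(c,dk.mean(0),.154)[0],4))
for u,v in[(x0,y0),(x0,y1),(x1,y0),(x1,y1)]:print(np.round(plane(c,(u,v),.154)[0],4))
E
```

```text
(240, 188) [ 0.4662 -0.3205  0.154 ]
(298, 86) [ 0.5298 -0.3507  0.03  ]
(300, 217) [ 0.4003 -0.3503  0.03  ]
(0, 88) [ 0.5267 -0.074   0.03  ]
(0, 216) [ 0.4    -0.0373  0.03  ]
time_s: 1.72
position: [0.4659, -0.3215, 0.2109]
tool_rot: [[1.0, -0.002, -0.001], [-0.002, -1.0, 0.001], [-0.001, -0.001, -1.0]]
ft_force: [0.1, -0.4, -0.4]
grip_width: 0.0853
gripper_force: 0.0
t 1.72 tcp [ 0.4659 -0.3215  0.2109] xaxis yaw -0.14 tilt [-0.0013  0.001 ] F [ 0.1 -0.4 -0.4] w 0.0853 q [-46.6  24.3  73.7  -0.   82.   43.6]
orange 1203 [320.5 221.2] [85. 35.] 90 [ 0.4707 -0.3193]
orange 38 [ 64.4 176.1] [27.  1.] 90 [ 0.4993 -0.1704]
orange 32 [336.8 178.1] [ 2. 11.] 90 [ 0.4975 -0.329 ]
299 334 177 262
0 [nan nan] [nan nan nan]
[ 0.4983 -0.307   0.154 ]
[ 0.4431 -0.3055  0.154 ]
[ 0.4982 -0.3274  0.154 ]
[ 0.443  -0.3277  0.154 ]<stdin>:12: RuntimeWarning: Mean of empty slice.
  ret = um.true_divide(
```

View pics/w3.png

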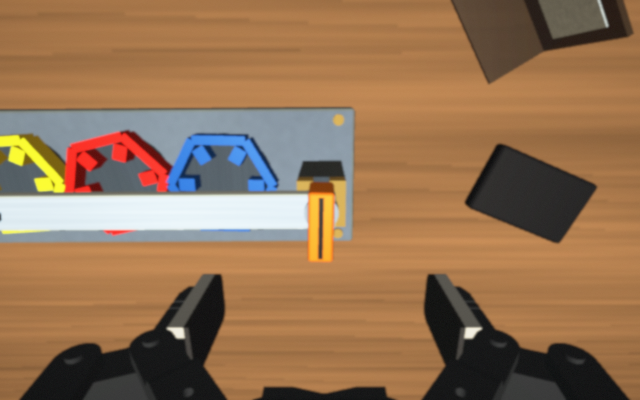

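The stud's slot line is centred at about (320,226), 2 mm from the TCP in y; the deck is square with the world, centred near (0.465,-0.135). Descending to grip.

```bash
python3 -m jog '[{"linear":[0,-0.04,0.7],"roll":0},{"linear":[0,0,0.7],"roll":0},{"linear":[0,0,0.5],"roll":0},{"linear":[0,0,0.13],"roll":0},{"linear":[0,0,0],"roll":0}]' 0 60
python3 -m jog '[{"linear":[0,0,0],"roll":0},{"linear":[0,0,0],"roll":0},{"linear":[0,0,0],"roll":0},{"linear":[0,0,0],"roll":0},{"linear":[0,0,0],"roll":0},{"linear":[0,0,0],"roll":0}]' -1 60
python3 -m jog '[{"linear":[0,0,-0.06],"roll":0},{"linear":[0,0,-0.06],"roll":0},{"linear":[0,0,-0.06],"roll":0},{"linear":[0,0,-0.06],"roll":0},{"linear":[0,0,-0.03],"roll":0},{"linear":[0,0,0],"roll":0},{"linear":[0,0,0],"roll":0}]'
```

```text
time_s: 2.18
position: [0.4661, -0.3198, 0.1297]
tool_rot: [[1.0, -0.003, -0.001], [-0.003, -1.0, 0.001], [-0.001, -0.001, -1.0]]
ft_force: [-0.5, 1.1, 0.3]
grip_width: 0.0427
gripper_force: 0.0
time_s: 2.68
position: [0.467, -0.3194, 0.1311]
tool_rot: [[1.0, -0.002, 0.002], [-0.002, -1.0, -0.002], [0.002, 0.002, -1.0]]
ft_force: [0.1, 1.4, 6.8]
grip_width: 0.0148
gripper_force: 60.6
time_s: 3.27
position: [0.4667, -0.3193, 0.1413]
tool_rot: [[1.0, -0.002, 0.001], [-0.002, -1.0, -0.001], [0.001, 0.001, -1.0]]
ft_force: [1.8, -1.0, -0.9]
grip_width: 0.0146
gripper_force: 59.8
```

```bash
python3 -m jog '[{"linear":[0,0,0],"roll":-1},{"linear":[0,0,0],"roll":-1},{"linear":[0,0,0],"roll":-1},{"linear":[0,0,0],"roll":-1},{"linear":[0,0,0],"roll":-1},{"linear":[0,0,0],"roll":-1},{"linear":[0,0,0],"roll":-1},{"linear":[0,0,0],"roll":-1},{"linear":[0,0,0],"roll":-1}]'
python3 -m jog '[{"linear":[0,0,0],"roll":-1},{"linear":[0,0,0],"roll":-1},{"linear":[0,0,0],"roll":-1},{"linear":[0,0,0],"roll":-1},{"linear":[0,0,0],"roll":-1},{"linear":[0,0,0],"roll":-1},{"linear":[0,0,0],"roll":-1},{"linear":[0,0,0],"roll":-1},{"linear":[0,0,0],"roll":-1},{"linear":[0,0,0],"roll":0},{"linear":[0,0,0],"roll":0}]'
python3 -c "
from h import *
pose(); grab('wrist','w4')"
```

```text
time_s: 4.02
position: [0.4667, -0.319, 0.1413]
tool_rot: [[0.705, 0.709, 0.001], [0.709, -0.705, -0.0], [0.0, 0.001, -1.0]]
ft_force: [1.5, -0.5, -0.2]
grip_width: 0.0148
gripper_force: 60.0
time_s: 4.93
position: [0.4666, -0.3188, 0.1412]
tool_rot: [[0.004, 1.0, 0.0], [1.0, -0.004, 0.0], [0.0, 0.0, -1.0]]
ft_force: [0.8, 0.8, 2.3]
grip_width: 0.0148
gripper_force: 60.2
t 4.93 tcp [ 0.4666 -0.3188  0.1412] xaxis yaw 89.75 tilt [0.0001 0.0003] F [0.8 0.8 2.3] w 0.0148 q [-46.4  27.8  80.1   0.   72.  -46.1]
```

View pics/w4.png

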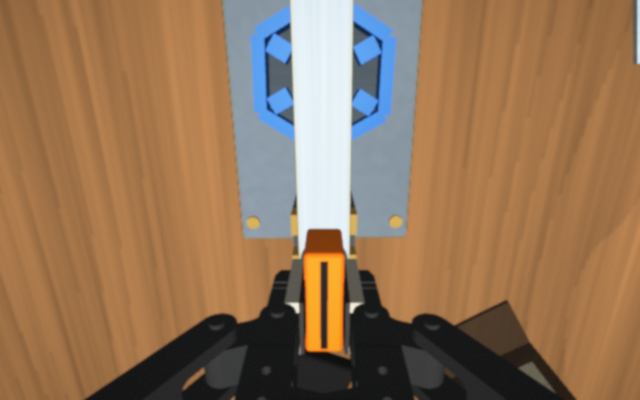

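The stud is up and turned, with its head lying along the bar and the slot line upright at (324,305). Releasing it and moving to the pin, which should be at (0.4665,-0.089).

```bash
python3 -m jog '[{"linear":[0,0,0],"roll":0},{"linear":[0,0,0],"roll":0},{"linear":[0,0,0],"roll":0},{"linear":[0,0,-0.75],"roll":0},{"linear":[0,0,-0.75],"roll":0},{"linear":[0.5,0,0],"roll":0},{"linear":[0.96,0,0],"roll":0},{"linear":[0.96,0,0],"roll":0},{"linear":[0.96,0,0],"roll":0},{"linear":[0.96,0,0],"roll":0},{"linear":[0.96,0,0],"roll":0},{"linear":[0.44,0,0],"roll":0}]' 0 20
python3 -c "
from h import *
pose(); im,c=grab('wrist','w5')
print('pin expected px',proj(c,[.4665,-.089,.169]))
o=blobs(im,'orange');print([(a,ce) for a,ce,_,_ in o[:2]])
"
```

```text
time_s: 5.98
position: [0.4661, -0.0858, 0.201]
tool_rot: [[0.0, 1.0, -0.001], [1.0, -0.0, 0.001], [0.001, -0.001, -1.0]]
ft_force: [0.2, -0.5, 0.3]
grip_width: 0.043
gripper_force: 0.0
t 5.98 tcp [ 0.4661 -0.0858  0.201 ] xaxis yaw 89.99 tilt [-0.0007  0.001 ] F [ 0.2 -0.5  0.3] w 0.043 q [-24.8  15.8  88.9   0.   75.4 -24.8]
pin expected px [326.32507793 252.3650079 ]
[]
```

View pics/w5.png

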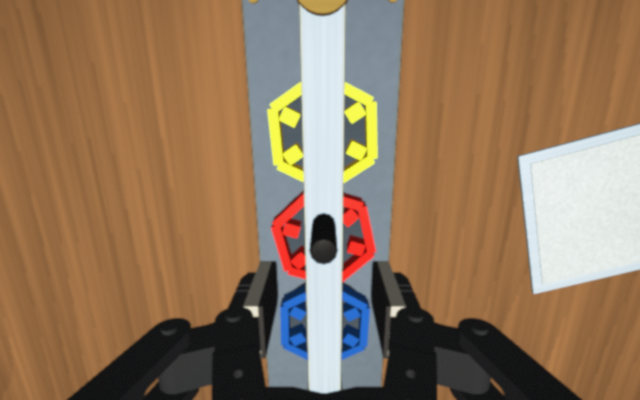

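The pin's top is at (322,251), matching the prediction (326,252). The red socket looks turned relative to the others. Gripping the pin and swinging the bar 80°.

```bash
python3 -m jog '[{"linear":[-0.07,0,0.6],"roll":0},{"linear":[0,0,0.6],"roll":0},{"linear":[0,0,0.42],"roll":0},{"linear":[0,0,0],"roll":0}]'
python3 -m jog '[{"linear":[0,0,0],"roll":0},{"linear":[0,0,0],"roll":0},{"linear":[0,0,0],"roll":0},{"linear":[0,0,0],"roll":0}]' -1 25
python3 -m jog '[{"linear":[0.003,0.15,0],"roll":-0.5},{"linear":[0.0133,0.305,0],"roll":-1},{"linear":[0.0133,0.305,0],"roll":-1},{"linear":[0.0133,0.305,0],"roll":-1},{"linear":[0.0133,0.305,0],"roll":-1},{"linear":[0.0133,0.305,0],"roll":-1},{"linear":[0.0133,0.305,0],"roll":-1},{"linear":[0.0133,0.305,0],"roll":-1}]'
python3 -m jog '[{"linear":[0.0133,0.305,0],"roll":-1},{"linear":[0.0133,0.305,0],"roll":-1},{"linear":[0.0133,0.305,0],"roll":-1},{"linear":[0.0133,0.305,0],"roll":-1},{"linear":[0.0133,0.305,0],"roll":-1},{"linear":[0.0133,0.305,0],"roll":-1},{"linear":[0.0133,0.305,0],"roll":-1},{"linear":[0.0133,0.305,0],"roll":-1},{"linear":[0.003,0.15,0],"roll":-0.5},{"linear":[0,0,0],"roll":0},{"linear":[0,0,0],"roll":0}]'
```

```text
time_s: 6.37
position: [0.4655, -0.0919, 0.1334]
tool_rot: [[0.003, 1.0, -0.006], [1.0, -0.003, 0.003], [0.002, -0.006, -1.0]]
ft_force: [-1.0, -0.3, -0.2]
grip_width: 0.0427
gripper_force: 0.0
time_s: 6.7
position: [0.4675, -0.0927, 0.1372]
tool_rot: [[0.002, 1.0, 0.002], [1.0, -0.002, -0.001], [-0.001, 0.002, -1.0]]
ft_force: [-0.6, -0.8, 3.5]
grip_width: 0.0153
gripper_force: 26.5
time_s: 7.37
position: [0.5527, -0.0628, 0.1372]
tool_rot: [[-0.61, 0.792, 0.001], [0.792, 0.61, 0.001], [0.0, 0.001, -1.0]]
ft_force: [-3.7, 3.9, 5.9]
grip_width: 0.015
gripper_force: 26.7
time_s: 8.28
position: [0.6059, 0.0233, 0.1372]
tool_rot: [[-0.984, 0.176, 0.003], [0.176, 0.984, 0.0], [-0.003, 0.001, -1.0]]
ft_force: [3.6, 1.5, 4.3]
grip_width: 0.0152
gripper_force: 26.6
```

```bash
python3 -m jog '[{"linear":[0,0,0],"roll":0},{"linear":[0,0,0],"roll":0},{"linear":[0,0,0],"roll":0},{"linear":[0,0,-0.9],"roll":0},{"linear":[0,0,-0.9],"roll":0},{"linear":[0,0,-0.9],"roll":0},{"linear":[0.39,-0.85,0],"roll":0},{"linear":[0.39,-0.85,0],"roll":0},{"linear":[0.39,-0.85,0],"roll":0},{"linear":[0.39,-0.85,0],"roll":0},{"linear":[0.39,-0.85,0],"roll":0},{"linear":[0,0,0],"roll":0}]' 0 20
python3 -m jog '[{"linear":[0,0,0],"roll":0},{"linear":[0,0,0],"roll":0},{"linear":[0,0,0],"roll":0}]'
python3 -c "
from h import *
pose(); im,c=grab('wrist','w6')
for col in['yellow','red','blue']:
  for a,ce,r,p in blobs(im,col)[:2]: print(col,a,np.round(ce,1),np.round(r[1]),plane(c,ce,.05)[0].round(4))
"
```

```text
time_s: 9.28
position: [0.4952, -0.1349, 0.2441]
tool_rot: [[-0.983, 0.181, -0.002], [0.181, 0.983, -0.001], [0.002, -0.001, -1.0]]
ft_force: [1.4, -0.8, -0.3]
grip_width: 0.0425
gripper_force: 0.0
time_s: 9.53
position: [0.4986, -0.13, 0.244]
tool_rot: [[-0.985, 0.175, -0.0], [0.175, 0.985, 0.0], [0.0, 0.0, -1.0]]
ft_force: [0.2, 0.7, -0.2]
grip_width: 0.0427
gripper_force: 0.0
t 9.53 tcp [ 0.4986 -0.13    0.244 ] xaxis yaw 169.94 tilt [-0.0002  0.0003] F [ 0.2  0.7 -0.2] w 0.0427 q [ -27.8   17.8   78.4    0.    83.9 -107.7]
yellow 4104 [413.3 122.9] [ 93. 105.] [ 0.4617 -0.0388  0.05  ]
red 3670 [313.2 143.1] [101.  91.] [ 0.4636 -0.1345  0.05  ]
red 248 [633.8 179.8] [25. 15.] [0.5548 0.17   0.05  ]
blue 4058 [216.9 159.2] [90. 97.] [ 0.4625 -0.2292  0.05  ]
```

View pics/w6.png

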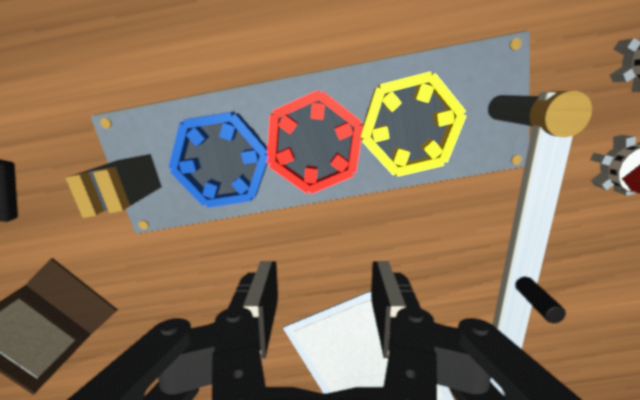

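The wrist picture (up = −x, right = +y) shows the bar open with pin (545,300), sockets blue (218,158), red (315,142), yellow (414,124) with inward teeth visible, and the red drum at the right edge (635,175). Working out the gap phase of each socket.

```bash
cat >> h.py <<'E'
def socket(im,c,col,frac=0.8,dbg=False):
    a,ce,r,p=blobs(im,col,130,60)[0]
    v=im.max(2)[p[:,1].astype(int),p[:,0].astype(int)].astype(float)
    p=p[v>frac*np.percentile(v,90)]
    w=plane(c,p,.05)[:,:2]
    cen=np.array(cv2.minEnclosingCircle((w*1000).astype(np.float32))[0])/1000
    (mx,my),sz,_=cv2.minAreaRect((w*1000).astype(np.float32))
    hull=cv2.convexHull((w*1000).astype(np.float32)); m=cv2.moments(hull); hc=np.array([m["m10"],m["m01"]])/m["m00"]/1000
    d=w-hc; rr=np.hypot(*d.T); th=np.arctan2(d[:,1],d[:,0])
    s=(rr<.034); ph=np.degrees(np.angle(np.exp(6j*th[s]).mean()))/6
    q=np.degrees(np.angle(np.exp(6j*th[rr>.042]).mean()))/6
    gap=(ph+30+30)%60-30
    print(col,"mec",cen.round(4),"hull",hc.round(4),"n",s.sum(),"gap deg",round(gap,1),"vertex phase",round(q,1),"conc",round(abs(np.exp(6j*th[s]).mean()),2),"rmax",rr.max().round(4),"rmin",np.percentile(rr,2).round(4))
E
python3 - <<'E'
from h import *
im=cv2.imread("pics/w6.png")[:,:,::-1].copy(); c=optics.calibration("wrist")
for f in (.5,.85):
  for k in["yellow","red","blue"]: socket(im,c,k,f)
im,c=grab("top")
for k in["yellow","red","blue"]: 
  for a,ce,r,p in blobs(im,k)[:2]: print(k,a,ce.round(1),r[1])
E
```

```text
yellow mec [ 0.464  -0.0397] hull [ 0.4641 -0.0398] n 1000 gap deg 3.7 vertex phase -26.0 conc 0.71 rmax 0.0491 rmin 0.0242
red mec [ 0.4648 -0.134 ] hull [ 0.4647 -0.1342] n 887 gap deg 13.1 vertex phase -16.4 conc 0.73 rmax 0.0489 rmin 0.0244
blue mec [ 0.4644 -0.2283] hull [ 0.4648 -0.2286] n 852 gap deg -1.2 vertex phase 28.6 conc 0.73 rmax 0.0493 rmin 0.0245
yellow mec [ 0.4646 -0.0396] hull [ 0.4643 -0.0396] n 806 gap deg 3.6 vertex phase -26.1 conc 0.78 rmax 0.0491 rmin 0.025
red mec [ 0.4649 -0.1342] hull [ 0.4647 -0.1342] n 744 gap deg 13.2 vertex phase -16.3 conc 0.79 rmax 0.0487 rmin 0.0252
blue mec [ 0.4648 -0.2292] hull [ 0.4649 -0.2291] n 618 gap deg -1.4 vertex phase 28.8 conc 0.82 rmax 0.0484 rmin 0.0256
yellow 119 [319.7 258.1] (9.799999237060547, 25.279998779296875)
yellow 82 [249.6 268.1] (14.410207748413086, 6.0287604331970215)
red 95 [254.9 234.6] (7.127317905426025, 14.090788841247559)
red 77 [367.9 255.2] (19.284778594970703, 7.243551254272461)
```

```bash
python3 -m jog '[{"linear":[0.175,0.985,0],"roll":0},{"linear":[0.175,0.985,0],"roll":0},{"linear":[0.175,0.985,0],"roll":0},{"linear":[0.175,0.985,0],"roll":0},{"linear":[0.175,0.985,0],"roll":0},{"linear":[0.175,0.985,0],"roll":0},{"linear":[0.175,0.985,0],"roll":0},{"linear":[0.175,0.985,0],"roll":0},{"linear":[0,0,0],"roll":0},{"linear":[0,0,0],"roll":0},{"linear":[0,0,0],"roll":0}]'
cat >> h.py <<'E'
def drum(im,c,col,near=None):
    for a,ce,r,p in blobs(im,col,130,60,100)[:3]:
        v=im.max(2)[p[:,1].astype(int),p[:,0].astype(int)].astype(float)
        q=p[v>.85*np.percentile(v,95)]
        w=(plane(c,q,.07)[:,:2]*1000).astype(np.float32)
        (x,y),(l,s),an=cv2.minAreaRect(w)
        if l<s: l,s,an=s,l,an+90
        print(col,a,ce.round(0),"centre mm",round(x,1),round(y,1),"size",round(l,1),round(s,1),"long axis deg",round((an+90)%180-90,1))
E
python3 - <<'E'
from h import *
pose(); im,c=grab('wrist','w7')
for k in["red","yellow","blue"]: drum(im,c,k)
E
```

```text
time_s: 10.55
position: [0.4984, 0.1898, 0.2439]
tool_rot: [[-0.985, 0.174, -0.0], [0.174, 0.985, -0.0], [0.0, -0.0, -1.0]]
ft_force: [-0.2, 0.2, 0.1]
grip_width: 0.0425
gripper_force: 0.0
t 10.55 tcp [0.4984 0.1898 0.2439] xaxis yaw 169.97 tilt [-0.0003 -0.0004] F [-0.2  0.2  0.1] w 0.0425 q [  8.1  19.6  75.6  -0.   84.8 -71.8]
red 2689 [ 26. 200.] centre mm 471.1 -95.3 size 89.2 44.6 long axis deg -26.5
red 1160 [337. 229.] centre mm 551.3 192.9 size 42.9 19.1 long axis deg -54.9
yellow 3338 [ 83. 180.] centre mm 459.8 -27.7 size 91.4 77.8 long axis deg -21.1
yellow 1071 [334. 120.] centre mm 444.4 207.6 size 43.5 19.4 long axis deg 55.4
```

View pics/w7.png

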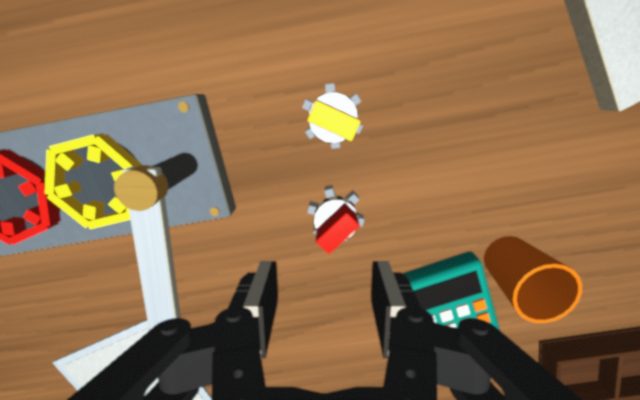

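Yellow drum is at (334,120) → (0.444,0.208), long axis 55.4°; red drum at (337,229) → (0.551,0.193), axis −54.9°. Measured sizes, 43×19, match the 44×20 grip. There is no blue drum in any view.

```bash
python3 -m jog '[{"linear":[0,0,0],"roll":1},{"linear":[0,0,0],"roll":1},{"linear":[0,0,0],"roll":1},{"linear":[0,0,0],"roll":1},{"linear":[0,0,0],"roll":1},{"linear":[0,0,0],"roll":1},{"linear":[0,0,0],"roll":1},{"linear":[0,0,0],"roll":1},{"linear":[0,0,0],"roll":1},{"linear":[0,0,0],"roll":1},{"linear":[0,0,0],"roll":1},{"linear":[0,0,0],"roll":1}]' >/dev/null
python3 -m jog '[{"linear":[0,0,0],"roll":1},{"linear":[0,0,0],"roll":1},{"linear":[0,0,0],"roll":1},{"linear":[0,0,0],"roll":1},{"linear":[0,0,0],"roll":1},{"linear":[0,0,0],"roll":1},{"linear":[0,0,0],"roll":1},{"linear":[0,0,0],"roll":1},{"linear":[0,0,0],"roll":1},{"linear":[0,0,0],"roll":1},{"linear":[0,0,0],"roll":0.9}]' >/dev/null
python3 -m jog '[{"linear":[-0.2,-0.68,0.5],"roll":0},{"linear":[-0.2,-0.68,0.5],"roll":0},{"linear":[0,0,0.5],"roll":0},{"linear":[0,0,0],"roll":0},{"linear":[0,0,0],"roll":0},{"linear":[0,0,0],"roll":0}]' >/dev/null
python3 - <<'E'
from h import *
pose(); im,c=grab('wrist','w8')
for k in["red","yellow"]: drum(im,c,k)
E
```

```text
t 13.02 tcp [0.446  0.2066 0.1853] xaxis yaw 55.31 tilt [0.0021 0.0003] F [-0.1  0.5  0.7] w 0.0428 q [11.  18.3 87.9 -0.  73.6 45.7]
red 1790 [450. 134.] centre mm 551.3 193.5 size 43.1 19.6 long axis deg -54.6
yellow 1323 [323. 199.] centre mm 445.0 208.0 size 43.5 19.6 long axis deg 55.2
yellow 182 [443. 392.] centre mm 429.2 -13.7 size 22.6 7.8 long axis deg -87.2
```

```bash
python3 -m jog '[{"linear":[0.015,-0.04,0.8],"roll":0},{"linear":[0,0,0.8],"roll":0},{"linear":[0,0,0.8],"roll":0},{"linear":[0,0,0.7],"roll":0},{"linear":[0,0,0.5],"roll":0},{"linear":[0,0,0],"roll":0},{"linear":[0,0,0],"roll":0}]'
python3 -m jog '[{"linear":[0,0,0],"roll":0},{"linear":[0,0,0],"roll":0},{"linear":[0,0,0],"roll":0},{"linear":[0,0,0],"roll":0},{"linear":[0,0,0],"roll":0}]' -1 60
python3 -m jog '[{"linear":[0,0,-0.6],"roll":0},{"linear":[0,0,-0.9],"roll":0},{"linear":[0,0,-0.9],"roll":0},{"linear":[0,0,-0.9],"roll":0},{"linear":[0,0,-0.9],"roll":0},{"linear":[0,0,0],"roll":0},{"linear":[0,0,0],"roll":0}]'
```

```text
time_s: 13.65
position: [0.4445, 0.2085, 0.0405]
tool_rot: [[0.568, 0.823, -0.0], [0.823, -0.568, -0.0], [-0.0, -0.0, -1.0]]
ft_force: [0.7, 0.8, 0.6]
grip_width: 0.0425
gripper_force: 0.0
time_s: 14.07
position: [0.4449, 0.2088, 0.0418]
tool_rot: [[0.568, 0.823, 0.004], [0.823, -0.568, 0.001], [0.003, 0.003, -1.0]]
ft_force: [0.2, -1.7, 7.0]
grip_width: 0.0189
gripper_force: 61.7
time_s: 14.65
position: [0.444, 0.2088, 0.21]
tool_rot: [[0.568, 0.823, 0.004], [0.823, -0.568, 0.001], [0.003, 0.003, -1.0]]
ft_force: [-0.3, 0.5, -2.8]
grip_width: 0.0194
gripper_force: 60.4
```

```bash
python3 -m jog '[{"linear":[-0.603,0.494,-0.1],"roll":0},{"linear":[-0.603,0.494,-0.1],"roll":0},{"linear":[-0.603,0.494,0],"roll":0},{"linear":[-0.603,0.494,0],"roll":0},{"linear":[-0.603,0.494,0],"roll":0},{"linear":[-0.603,0.494,0],"roll":0},{"linear":[-0.603,0.494,0],"roll":0},{"linear":[-0.603,0.494,0],"roll":0},{"linear":[0,0,0],"roll":-0.83},{"linear":[0,0,0],"roll":-0.83},{"linear":[0,0,0],"roll":0},{"linear":[0,0,0],"roll":0}]'
python3 - <<'E'
from h import *
pose(); im,c=grab('wrist','w9')
drum(im,c,"red")
s=env.observe(); z=s["position"][2]-.0418
for a,ce,r,p in blobs(im,"yellow",130,60,100)[:3]:
    v=im.max(2)[p[:,1].astype(int),p[:,0].astype(int)].astype(float); q=p[v>.85*np.percentile(v,95)]
    w=(plane(c,q,z+.07)[:,:2]*1000).astype(np.float32); print(a,ce.round(),cv2.minAreaRect(w))
E
```

```text
time_s: 15.65
position: [0.4636, -0.0398, 0.2151]
tool_rot: [[0.445, 0.895, -0.002], [0.895, -0.445, 0.001], [-0.0, -0.002, -1.0]]
ft_force: [0.4, -0.5, -2.3]
grip_width: 0.0191
gripper_force: 60.3
t 15.65 tcp [ 0.4636 -0.0398  0.2151] xaxis yaw 63.57 tilt [-0.0022  0.0008] F [ 0.4 -0.5 -2.3] w 0.0191 q [-19.5  14.2  88.6   0.   77.3   6.9]
red 1764 [396. 261.] centre mm 493.2 -130.0 size 80.6 36.4 long axis deg 75.3
4840 [324. 311.] ((463.26141357421875, -39.26976013183594), (42.913177490234375, 18.694618225097656), 63.944068908691406)
3771 [326. 172.] ((487.4372863769531, 8.214653015136719), (28.616567611694336, 35.82166290283203), 64.70494842529297)
```

```bash
python3 -m jog '[{"linear":[0.012,0.025,0.6],"roll":0},{"linear":[0,0,0.8],"roll":0},{"linear":[0,0,0.8],"roll":0},{"linear":[0,0,0.5],"roll":0},{"linear":[0,0,0.23],"roll":0},{"linear":[0,0,0],"roll":0},{"linear":[0,0,0],"roll":0}]'
python3 -m jog '[{"linear":[0,0,0.1],"roll":0},{"linear":[0,0,0.1],"roll":0},{"linear":[0,0,0.1],"roll":0},{"linear":[0,0,0],"roll":0},{"linear":[0,0,0],"roll":0}]'
```

```text
time_s: 16.28
position: [0.4653, -0.0396, 0.0988]
tool_rot: [[0.444, 0.896, -0.001], [0.896, -0.444, 0.0], [-0.0, -0.001, -1.0]]
ft_force: [0.2, -0.4, -1.6]
grip_width: 0.0191
gripper_force: 60.2
time_s: 16.7
position: [0.4653, -0.04, 0.0869]
tool_rot: [[0.443, 0.896, -0.0], [0.896, -0.443, 0.0], [0.0, -0.0, -1.0]]
ft_force: [0.4, -0.0, -2.8]
grip_width: 0.0191
gripper_force: 60.3
```

The drum is already below riding height with no force, so the teeth have meshed. Pushing it home.

```bash
python3 -m jog '[{"linear":[0,0,0.09],"roll":0},{"linear":[0,0,0.09],"roll":0},{"linear":[0,0,0.09],"roll":0},{"linear":[0,0,0.04],"roll":0},{"linear":[0,0,0.03],"roll":0},{"linear":[0,0,0],"roll":0},{"linear":[0,0,0],"roll":0}]'
```

```text
time_s: 17.28
position: [0.4656, -0.0402, 0.0756]
tool_rot: [[0.443, 0.896, 0.002], [0.896, -0.443, -0.001], [-0.0, 0.002, -1.0]]
ft_force: [-7.8, 1.1, 31.8]
grip_width: 0.019
gripper_force: 64.9
```

```bash
python3 -m jog '[{"linear":[0,0,0],"roll":0},{"linear":[0,0,0],"roll":0},{"linear":[0,0,0],"roll":0},{"linear":[0,0,0],"roll":0},{"linear":[0,0,-0.5],"roll":0},{"linear":[0,0,-0.9],"roll":0},{"linear":[0,0,-0.9],"roll":0},{"linear":[0,0,-0.9],"roll":0},{"linear":[0,0,-0.5],"roll":0}]' 0 20
python3 -c "
from h import *
pose(); grab('wrist','w10')"
python3 -m jog '[{"linear":[0.884,-0.096,0],"roll":0},{"linear":[0.884,-0.096,0],"roll":0},{"linear":[0.884,-0.096,0],"roll":0},{"linear":[0.884,-0.096,0],"roll":0},{"linear":[0.884,-0.096,0],"roll":0},{"linear":[0.884,-0.096,0],"roll":0},{"linear":[0.884,-0.096,0],"roll":0}]' >/dev/null
python3 -m jog '[{"linear":[0,0,0],"roll":-1},{"linear":[0,0,0],"roll":-1},{"linear":[0,0,0],"roll":-1},{"linear":[0,0,0],"roll":-1},{"linear":[0,0,0],"roll":-1},{"linear":[0,0,0],"roll":-1},{"linear":[0,0,0],"roll":-1},{"linear":[0,0,0],"roll":-1},{"linear":[0,0,0],"roll":-1},{"linear":[0,0,0],"roll":-1},{"linear":[0,0,0],"roll":-1},{"linear":[0,0,0],"roll":-1}]' >/dev/null
python3 -m jog '[{"linear":[0,0,0],"roll":-0.36},{"linear":[0,0,0],"roll":0},{"linear":[0,0,0],"roll":0},{"linear":[0,0,0],"roll":0}]' >/dev/null
python3 - <<'E'
from h import *
pose(); im,c=grab('wrist','w11')
for k in["red","yellow"]: drum(im,c,k)
E
```

```text
time_s: 18.03
position: [0.466, -0.0402, 0.2249]
tool_rot: [[0.443, 0.896, 0.004], [0.896, -0.443, -0.002], [0.001, 0.005, -1.0]]
ft_force: [0.1, -0.6, -0.0]
grip_width: 0.0428
gripper_force: 0.0
t 18.03 tcp [ 0.466  -0.0402  0.2249] xaxis yaw 63.7 tilt [ 0.0043 -0.0015] F [ 0.1 -0.6 -0. ] w 0.0428 q [-19.5  13.7  87.5   0.   78.5   6.8]
t 20.0 tcp [0.5509 0.1938 0.2209] xaxis yaw 125.42 tilt [-0.0006 -0.0001] F [ 0.5  0.7 -0.3] w 0.0426 q [  7.8  25.7  69.8   0.   84.6 -27.6]
red 1420 [ 68. 363.] centre mm 439.6 -115.8 size 73.6 26.9 long axis deg -73.0
red 1104 [325. 187.] centre mm 551.2 193.3 size 43.2 19.5 long axis deg -54.6
yellow 958 [ 99. 348.] centre mm 462.3 -72.4 size 63.1 23.7 long axis deg 61.4
yellow 586 [ 96. 295.] centre mm 432.9 -23.8 size 64.4 16.2 long axis deg -80.9
```

View pics/w10.png

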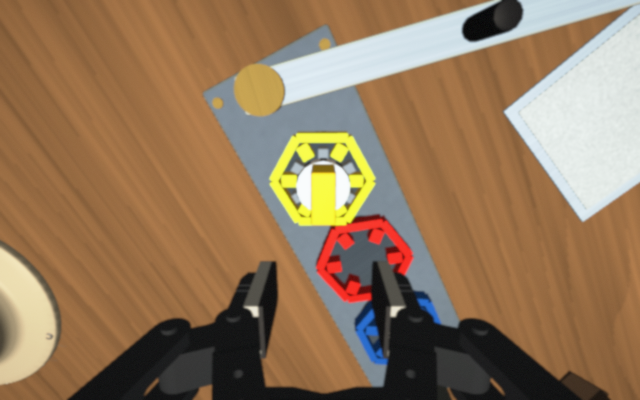

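The yellow drum sits meshed in its socket at (323,185). The red drum has not moved; gripping it now.

```bash
python3 -m jog '[{"linear":[0,0,0.7],"roll":0},{"linear":[0,0,0.9],"roll":0},{"linear":[0,0,0.9],"roll":0},{"linear":[0,0,0.9],"roll":0},{"linear":[0,0,0.7],"roll":0},{"linear":[0,0,0.4],"roll":0},{"linear":[0,0,0],"roll":0},{"linear":[0,0,0],"roll":0}]'
python3 -m jog '[{"linear":[0,0,0],"roll":0},{"linear":[0,0,0],"roll":0},{"linear":[0,0,0],"roll":0},{"linear":[0,0,0],"roll":0},{"linear":[0,0,0],"roll":0}]' -1 60
python3 -m jog '[{"linear":[0,0,-0.6],"roll":0},{"linear":[0,0,-0.9],"roll":0},{"linear":[0,0,-0.9],"roll":0},{"linear":[0,0,-0.9],"roll":0},{"linear":[0,0,-0.9],"roll":0},{"linear":[0,0,-0.4],"roll":0},{"linear":[0,0,0],"roll":0},{"linear":[0,0,0],"roll":0}]'
```

```text
time_s: 20.72
position: [0.5509, 0.1938, 0.0412]
tool_rot: [[-0.58, 0.814, -0.001], [0.814, 0.58, -0.0], [0.0, -0.001, -1.0]]
ft_force: [1.0, -0.2, 0.1]
grip_width: 0.0428
gripper_force: 0.0
time_s: 21.13
position: [0.5519, 0.194, 0.0431]
tool_rot: [[-0.581, 0.814, 0.004], [0.814, 0.581, 0.001], [-0.002, 0.003, -1.0]]
ft_force: [0.3, 0.8, 7.0]
grip_width: 0.0189
gripper_force: 59.4
time_s: 21.8
position: [0.5506, 0.1938, 0.2254]
tool_rot: [[-0.581, 0.814, 0.001], [0.814, 0.581, 0.0], [-0.0, 0.001, -1.0]]
ft_force: [0.6, 0.1, -3.2]
grip_width: 0.0189
gripper_force: 59.6
```

```bash
python3 -m jog '[{"linear":[-0.543,-0.651,0],"roll":0},{"linear":[-0.543,-0.651,0],"roll":0},{"linear":[-0.543,-0.651,0],"roll":0},{"linear":[-0.543,-0.651,0],"roll":0},{"linear":[-0.543,-0.651,0],"roll":0},{"linear":[-0.543,-0.651,0],"roll":0},{"linear":[-0.543,-0.651,0],"roll":0},{"linear":[-0.543,-0.651,0],"roll":0},{"linear":[-0.543,-0.651,0],"roll":0},{"linear":[-0.543,-0.651,0],"roll":0}]'>/dev/null
python3 -m jog '[{"linear":[0,0,0],"roll":-0.77},{"linear":[0,0,0],"roll":-0.77},{"linear":[0,0,0],"roll":0},{"linear":[0,0,0],"roll":0},{"linear":[0,0,0],"roll":0}]'>/dev/null
python3 - <<'E'
from h import *
s=pose(); im,c=grab('wrist','w12')
z=s["position"][2]-.043
for a,ce,r,p in blobs(im,"red",130,60,100)[:3]:
    v=im.max(2)[p[:,1].astype(int),p[:,0].astype(int)].astype(float); q=p[v>.85*np.percentile(v,95)]
    w=(plane(c,q,z+.07)[:,:2]*1000).astype(np.float32); print(a,ce.round(),cv2.minAreaRect(w))
E
```

```text
t 23.05 tcp [ 0.4647 -0.1337  0.2244] xaxis yaw 133.11 tilt [-0.0017  0.001 ] F [-0.2  0.3 -1.4] w 0.0187 q [-30.1  15.5  85.1  -0.   79.5 -73.2]
6380 [324. 296.] ((464.14910888671875, -134.07742309570312), (18.206472396850586, 41.54106140136719), 42.79389190673828)
3686 [325. 174.] ((427.87371826171875, -94.86448669433594), (35.22639846801758, 28.66574478149414), 43.05548095703125)
```

```bash
python3 -m jog '[{"linear":[0,0,0.6],"roll":0},{"linear":[0,0,0.9],"roll":0},{"linear":[0,0,0.8],"roll":0},{"linear":[0,0,0.5],"roll":0},{"linear":[0,0,0.3],"roll":0},{"linear":[0,0,0],"roll":0},{"linear":[0,0,0],"roll":0}]'
python3 -m jog '[{"linear":[0,0,0.1],"roll":0},{"linear":[0,0,0.1],"roll":0},{"linear":[0,0,0.1],"roll":0},{"linear":[0,0,0],"roll":0},{"linear":[0,0,0],"roll":0}]'
```

```text
time_s: 23.68
position: [0.465, -0.1339, 0.1012]
tool_rot: [[-0.684, 0.729, -0.001], [0.729, 0.684, 0.0], [0.001, -0.0, -1.0]]
ft_force: [-0.6, 0.5, -2.0]
grip_width: 0.0195
gripper_force: 59.8
time_s: 24.1
position: [0.465, -0.1342, 0.0894]
tool_rot: [[-0.684, 0.729, -0.0], [0.729, 0.684, -0.0], [-0.0, -0.0, -1.0]]
ft_force: [0.6, 0.6, -2.5]
grip_width: 0.0193
gripper_force: 59.9
```

```bash
python3 -m jog '[{"linear":[0,0,0.1],"roll":0},{"linear":[0,0,0.1],"roll":0},{"linear":[0,0,0.09],"roll":0},{"linear":[0,0,0.04],"roll":0},{"linear":[0,0,0.03],"roll":0},{"linear":[0,0,0],"roll":0},{"linear":[0,0,0],"roll":0}]'
```

```text
time_s: 24.68
position: [0.465, -0.1341, 0.077]
tool_rot: [[-0.685, 0.729, 0.001], [0.729, 0.685, -0.001], [-0.002, 0.0, -1.0]]
ft_force: [-8.2, 4.1, 26.9]
grip_width: 0.019
gripper_force: 63.9
```

```bash
python3 -m jog '[{"linear":[0,0,0],"roll":0},{"linear":[0,0,0],"roll":0},{"linear":[0,0,0],"roll":0},{"linear":[0,0,0],"roll":0},{"linear":[0,0,-0.5],"roll":0},{"linear":[0,0,-0.9],"roll":0},{"linear":[0,0,-0.9],"roll":0},{"linear":[0,0,-0.9],"roll":0},{"linear":[0,0,-0.5],"roll":0},{"linear":[0,0,0],"roll":0}]' 0 20
python3 - <<'E'
from h import *
pose(); im,c=grab('wrist'); sc,_=grab('scene')
cv2.imwrite('pics/c13.png',np.hstack([im[50:350,100:500],cv2.resize(sc[110:260,240:440],None,fx=2,fy=2)])[:,:,::-1])
for k in "red","yellow":
  for a,ce,r,p in blobs(im,k,130,60,100)[:3]:
    v=im.max(2)[p[:,1].astype(int),p[:,0].astype(int)].astype(float); q=p[v>.85*np.percentile(v,95)]
    w=(plane(c,q,.104)[:,:2]*1000).astype(np.float32); print(k,a,ce.round(),cv2.minAreaRect(w))
E
```

```text
time_s: 25.52
position: [0.4664, -0.135, 0.2271]
tool_rot: [[-0.685, 0.729, 0.007], [0.729, 0.685, -0.004], [-0.008, 0.002, -1.0]]
ft_force: [-0.6, -0.4, 0.7]
grip_width: 0.0425
gripper_force: 0.0
t 25.52 tcp [ 0.4664 -0.135   0.2271] xaxis yaw 133.2 tilt [ 0.0072 -0.0042] F [-0.6 -0.4  0.7] w 0.0425 q [-30.1  15.3  84.9   0.   79.3 -73.3]
red 4983 [323. 177.] ((455.0262145996094, -124.12599182128906), (80.2155532836914, 71.73112487792969), 43.07708740234375)
yellow 6257 [400.  98.] ((454.7077331542969, -45.653358459472656), (80.59436798095703, 72.63929748535156), 33.708412170410156)
```

View pics/c13.png

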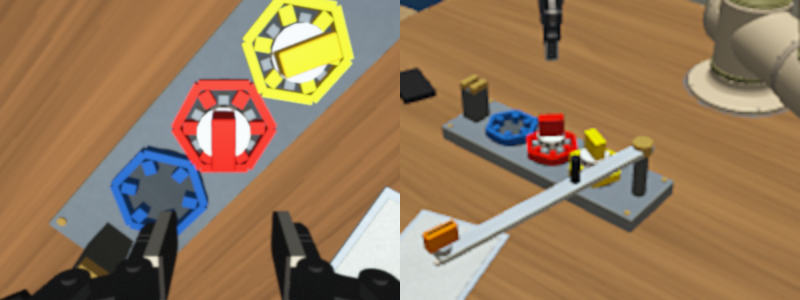

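Both drums are meshed and seated, and no blue drum is on the table. Going back to the pin at (0.606,0.023).

```bash
python3 -m jog '[{"linear":[0.083,0.875,0],"roll":0},{"linear":[0.083,0.875,0],"roll":0},{"linear":[0.083,0.875,0],"roll":0},{"linear":[0.083,0.875,0],"roll":0},{"linear":[0.083,0.875,0],"roll":0},{"linear":[0.083,0.875,0],"roll":0}]'>/dev/null
python3 -m jog '[{"linear":[0,0,0],"roll":-1},{"linear":[0,0,0],"roll":-1},{"linear":[0,0,0],"roll":-1},{"linear":[0,0,0],"roll":-1},{"linear":[0,0,0],"roll":-1},{"linear":[0,0,0],"roll":-1},{"linear":[0,0,0],"roll":-1},{"linear":[0,0,0.2],"roll":-0.36},{"linear":[0,0,0],"roll":0},{"linear":[0,0,0],"roll":0},{"linear":[0,0,0],"roll":0}]'>/dev/null
python3 - <<'E'
from h import *
pose(); im,c=grab('wrist','w14')
m=((im.max(2)<50)*255).astype(np.uint8); m[270:]=0
n,l,s,ce=cv2.connectedComponentsWithStats(m)
print([(s[i].tolist(),ce[i].round(1)) for i in range(1,n) if s[i,4]>150], proj(c,[.606,.0233,.169]), proj(c,[.606,.0233,.124]))
E
```

```text
t 27.03 tcp [0.6043 0.0241 0.2141] xaxis yaw 169.92 tilt [-0.0016  0.0003] F [-0.1 -0.5 -0.7] w 0.043 q [ -8.9  28.1  66.8   0.   85.2 -88.8]
[([584, 169, 56, 43, 1444], array([612.5, 190.5])), ([312, 201, 23, 43, 627], array([323. , 220.9]))] [323.94754721 241.51960683] [323.97146423 215.27434604]
```

```bash
python3 -m jog '[{"linear":[-0.03,0,0.6],"roll":0},{"linear":[0,0,0.7],"roll":0},{"linear":[0,0,0.65],"roll":0},{"linear":[0,0,0],"roll":0},{"linear":[0,0,0],"roll":0}]'
python3 -m jog '[{"linear":[0,0,0],"roll":0},{"linear":[0,0,0],"roll":0},{"linear":[0,0,0],"roll":0},{"linear":[0,0,0],"roll":0}]' -1 25
python3 -m jog '[{"linear":[0.003,-0.15,0],"roll":0.5},{"linear":[0.0133,-0.305,0],"roll":1},{"linear":[0.0133,-0.305,0],"roll":1},{"linear":[0.0133,-0.305,0],"roll":1},{"linear":[0.0133,-0.305,0],"roll":1},{"linear":[0.0133,-0.305,0],"roll":1},{"linear":[0.0133,-0.305,0],"roll":1},{"linear":[0.0133,-0.305,0],"roll":1}]'
python3 -m jog '[{"linear":[0.0133,-0.305,0],"roll":1},{"linear":[0.0133,-0.305,0],"roll":1},{"linear":[0.0133,-0.305,0],"roll":1},{"linear":[0.0133,-0.305,0],"roll":1},{"linear":[0.0133,-0.305,0],"roll":1},{"linear":[0.0133,-0.305,0],"roll":1},{"linear":[0.0133,-0.305,0],"roll":1},{"linear":[0.0066,-0.15,0],"roll":0.5},{"linear":[0,0,0],"roll":0},{"linear":[0,0,0],"roll":0}]'
```

```text
time_s: 27.5
position: [0.6054, 0.0239, 0.1367]
tool_rot: [[-0.985, 0.174, -0.002], [0.174, 0.985, 0.0], [0.002, -0.0, -1.0]]
ft_force: [0.1, -0.6, 1.3]
grip_width: 0.0429
gripper_force: 0.0
time_s: 27.83
position: [0.6065, 0.0237, 0.139]
tool_rot: [[-0.985, 0.174, 0.004], [0.174, 0.985, -0.001], [-0.004, -0.0, -1.0]]
ft_force: [0.4, -1.2, 7.2]
grip_width: 0.015
gripper_force: 25.5
time_s: 28.5
position: [0.5626, -0.0553, 0.1389]
tool_rot: [[-0.673, 0.74, 0.003], [0.74, 0.673, -0.001], [-0.002, 0.002, -1.0]]
ft_force: [-3.3, 2.4, 8.9]
grip_width: 0.015
gripper_force: 25.9
time_s: 29.33
position: [0.4806, -0.0927, 0.1389]
tool_rot: [[-0.087, 0.996, 0.003], [0.996, 0.087, -0.004], [-0.004, 0.003, -1.0]]
ft_force: [-1.5, -6.7, 7.8]
grip_width: 0.0151
gripper_force: 25.8
```

```bash
python3 -m jog '[{"linear":[0.006,-0.15,0],"roll":0.5},{"linear":[0.004,-0.15,0],"roll":0.5},{"linear":[0,-0.05,0],"roll":0},{"linear":[0,-0.05,0],"roll":0},{"linear":[0,0,0],"roll":0},{"linear":[0,0,0],"roll":0}]'
```

```text
time_s: 29.83
position: [0.4655, -0.0934, 0.1389]
tool_rot: [[0.001, 1.0, 0.005], [1.0, -0.001, -0.005], [-0.005, 0.005, -1.0]]
ft_force: [0.1, -9.6, 6.6]
grip_width: 0.0151
gripper_force: 25.8
```

```bash
python3 -m jog '[{"linear":[0,-0.05,0],"roll":0},{"linear":[0,-0.05,0],"roll":0},{"linear":[0,0,0],"roll":0},{"linear":[0,0,0],"roll":0}]'
```

```text
time_s: 30.17
position: [0.4654, -0.0935, 0.139]
tool_rot: [[0.002, 1.0, 0.014], [1.0, -0.002, -0.005], [-0.005, 0.014, -1.0]]
ft_force: [22.5, -3.6, -6.1]
grip_width: 0.015
gripper_force: 26.4
```

The bar is at its stop. Releasing and moving to the stud.

```bash
python3 -m jog '[{"linear":[0,0.06,0],"roll":0},{"linear":[0,0,0],"roll":0}]'
python3 -m jog '[{"linear":[0,0,0],"roll":0},{"linear":[0,0,0],"roll":0},{"linear":[0,0,0],"roll":0},{"linear":[0,0,-0.8],"roll":0},{"linear":[0,0,-0.8],"roll":0},{"linear":[-0.8,0,0],"roll":0},{"linear":[-0.96,0,0],"roll":0},{"linear":[-0.96,0,0],"roll":0},{"linear":[-0.96,0,0],"roll":0},{"linear":[-0.96,0,0],"roll":0},{"linear":[-0.96,0,0],"roll":0},{"linear":[0,0,0],"roll":0}]' 0 60
python3 -m jog '[{"linear":[0,0,0],"roll":0},{"linear":[0,0,0],"roll":0}]' >/dev/null
python3 - <<'E'
from h import *
pose(); im,c=grab('wrist','w15')
for a,ce,r,p in blobs(im,"orange",150,60,300)[:2]:
    v=im.max(2)[p[:,1].astype(int),p[:,0].astype(int)].astype(float); q=p[v>.85*np.percentile(v,95)]
    print(a,ce,cv2.minAreaRect((plane(c,q,.164)[:,:2]*1000).astype(np.float32)))
print(proj(c,[.4662,-.3195,.164]))
E
```

```text
time_s: 30.33
position: [0.4655, -0.0934, 0.1389]
tool_rot: [[0.001, 1.0, 0.008], [1.0, -0.001, -0.005], [-0.005, 0.008, -1.0]]
ft_force: [7.4, -7.5, 3.1]
grip_width: 0.0148
gripper_force: 26.0
time_s: 31.33
position: [0.4617, -0.3211, 0.2002]
tool_rot: [[0.005, 1.0, -0.0], [1.0, -0.005, -0.001], [-0.001, -0.0, -1.0]]
ft_force: [-0.4, 1.2, -0.6]
grip_width: 0.0422
gripper_force: 0.0
t 31.5 tcp [ 0.4622 -0.3147  0.2007] xaxis yaw 89.99 tilt [-0.0006  0.001 ] F [ 0.7 -0.7  0.2] w 0.0429 q [-46.4  24.1  75.9   0.   80.1 -46.4]
1949 [331.40020523 246.86967676] ((465.6515808105469, -318.68939208984375), (45.06784439086914, 15.287628173828125), 89.59008026123047)
[332.59237562 251.13144196]
```

View pics/w15.png

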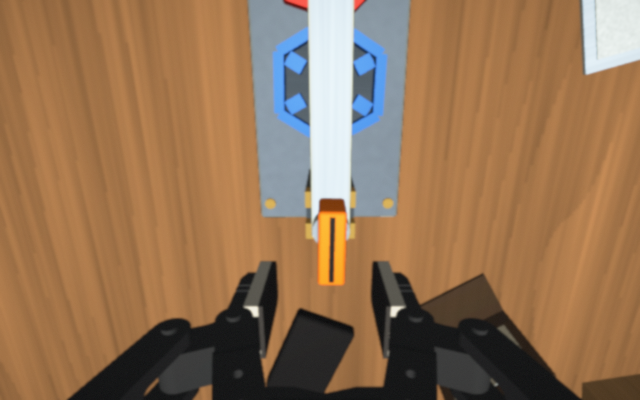

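The bar is closed and the head is up, lying along the bar at (331,247) → (0.4657,-0.3187). Gripping it and turning it back 90°.

```bash
python3 -m jog '[{"linear":[-0.1,0.09,0.4],"roll":0},{"linear":[0,0,0.6],"roll":0},{"linear":[0,0,0.48],"roll":0},{"linear":[0,0,0],"roll":0},{"linear":[0,0,0],"roll":0}]'
python3 -m jog '[{"linear":[0,0,0],"roll":0},{"linear":[0,0,0],"roll":0},{"linear":[0,0,0],"roll":0},{"linear":[0,0,0],"roll":0},{"linear":[0,0,0],"roll":0}]' -1 60
python3 -m jog '[{"linear":[0,0,0],"roll":1},{"linear":[0,0,0],"roll":1},{"linear":[0,0,0],"roll":1},{"linear":[0,0,0],"roll":1},{"linear":[0,0,0],"roll":1},{"linear":[0,0,0],"roll":1},{"linear":[0,0,0],"roll":1},{"linear":[0,0,0],"roll":1},{"linear":[0,0,0],"roll":1}]'
python3 -m jog '[{"linear":[0,0,0],"roll":1},{"linear":[0,0,0],"roll":1},{"linear":[0,0,0],"roll":1},{"linear":[0,0,0],"roll":1},{"linear":[0,0,0],"roll":1},{"linear":[0,0,0],"roll":1},{"linear":[0,0,0],"roll":1},{"linear":[0,0,0],"roll":1},{"linear":[0,0,0],"roll":1},{"linear":[0,0,0],"roll":0},{"linear":[0,0,0],"roll":0}]'
```

```text
time_s: 31.97
position: [0.4662, -0.3182, 0.1419]
tool_rot: [[-0.001, 1.0, -0.001], [1.0, 0.001, 0.001], [0.001, -0.001, -1.0]]
ft_force: [0.8, -0.3, 1.2]
grip_width: 0.0426
gripper_force: 0.0
time_s: 32.38
position: [0.4666, -0.3195, 0.143]
tool_rot: [[0.0, 1.0, 0.002], [1.0, -0.0, -0.001], [-0.001, 0.002, -1.0]]
ft_force: [0.6, 2.0, 6.0]
grip_width: 0.0148
gripper_force: 60.9
time_s: 33.13
position: [0.4663, -0.3195, 0.143]
tool_rot: [[0.71, 0.704, 0.001], [0.704, -0.71, -0.001], [0.0, 0.002, -1.0]]
ft_force: [-0.2, 2.1, 7.8]
grip_width: 0.0146
gripper_force: 61.1
time_s: 34.05
position: [0.4662, -0.3193, 0.1421]
tool_rot: [[1.0, 0.002, 0.001], [0.002, -1.0, 0.0], [0.001, -0.0, -1.0]]
ft_force: [-0.0, 3.3, 1.8]
grip_width: 0.0148
gripper_force: 60.5
```

```bash
python3 -m jog '[{"linear":[0,0,0.06],"roll":0},{"linear":[0,0,0.06],"roll":0},{"linear":[0,0,0.06],"roll":0},{"linear":[0,0,0.06],"roll":0},{"linear":[0,0,0.04],"roll":0},{"linear":[0,0,0],"roll":0},{"linear":[0,0,0],"roll":0}]'
```

```text
time_s: 34.63
position: [0.4672, -0.3194, 0.1331]
tool_rot: [[1.0, 0.001, 0.004], [0.001, -1.0, -0.002], [0.004, 0.002, -1.0]]
ft_force: [-0.3, 7.5, 22.1]
grip_width: 0.015
gripper_force: 63.2
```

```bash
python3 -m jog '[{"linear":[0,0,0.05],"roll":0},{"linear":[0,0,0],"roll":0},{"linear":[0,0,0],"roll":0}]'
python3 -m jog '[{"linear":[0,0,-0.08],"roll":0},{"linear":[0,0,0],"roll":0}]'
python3 -m jog '[{"linear":[0,0,0],"roll":0},{"linear":[0,0,0],"roll":0},{"linear":[0,0,0],"roll":0},{"linear":[0,0,-0.6],"roll":0},{"linear":[0,0,-0.9],"roll":0},{"linear":[0,0,-0.4],"roll":0},{"linear":[0,0,0],"roll":0},{"linear":[0,0,0],"roll":0}]' 0 30
```

```text
time_s: 34.88
position: [0.4679, -0.3195, 0.1328]
tool_rot: [[1.0, 0.001, 0.007], [0.001, -1.0, -0.004], [0.007, 0.004, -1.0]]
ft_force: [-0.3, 11.5, 33.4]
grip_width: 0.0146
gripper_force: 64.9
time_s: 35.05
position: [0.4666, -0.3193, 0.1331]
tool_rot: [[1.0, 0.001, 0.002], [0.001, -1.0, -0.001], [0.002, 0.001, -1.0]]
ft_force: [-0.4, 7.1, 18.0]
grip_width: 0.0147
gripper_force: 62.7
time_s: 35.72
position: [0.466, -0.3197, 0.2076]
tool_rot: [[1.0, -0.0, 0.0], [-0.0, -1.0, -0.001], [0.0, 0.001, -1.0]]
ft_force: [-0.6, 0.0, -0.0]
grip_width: 0.0425
gripper_force: 0.0
```

Checking the depth by pressing on the head's top with shut fingers; it should meet at z ≈ 0.154.

```bash
python3 -m jog '[{"linear":[0,0,0],"roll":0},{"linear":[0,0,0],"roll":0},{"linear":[0,0,0],"roll":0},{"linear":[0,0,0],"roll":0},{"linear":[0,0,0.6],"roll":0},{"linear":[0,0,0.6],"roll":0},{"linear":[0,0,0],"roll":0},{"linear":[0,0,0],"roll":0}]' -1 60
python3 -m jog '[{"linear":[0,0,0.05],"roll":0},{"linear":[0,0,0.05],"roll":0},{"linear":[0,0,0.03],"roll":0},{"linear":[0,0,0.03],"roll":0},{"linear":[0,0,0],"roll":0},{"linear":[0,0,0],"roll":0}]'
```

```text
time_s: 36.38
position: [0.4658, -0.3192, 0.1592]
tool_rot: [[1.0, -0.0, -0.002], [-0.0, -1.0, 0.002], [-0.002, -0.002, -1.0]]
ft_force: [-0.4, 1.5, 0.9]
grip_width: 0.0003
gripper_force: 0.0
time_s: 36.88
position: [0.4663, -0.3196, 0.154]
tool_rot: [[1.0, -0.0, 0.001], [-0.0, -1.0, -0.001], [0.001, 0.001, -1.0]]
ft_force: [-0.2, -0.0, 4.1]
grip_width: -0.0002
gripper_force: 2.0
```

```bash
python3 -m jog '[{"linear":[0,0,0.05],"roll":0},{"linear":[0,0,0.05],"roll":0},{"linear":[0,0,0],"roll":0},{"linear":[0,0,0],"roll":0}]'
python3 -m jog '[{"linear":[0,0,-0.3],"roll":0},{"linear":[0,0,-0.9],"roll":0},{"linear":[0,0,-0.9],"roll":0},{"linear":[-0.9,0,0],"roll":0},{"linear":[-0.9,0,0],"roll":0},{"linear":[0,0,0],"roll":0},{"linear":[0,0,0],"roll":0},{"linear":[0,0,0],"roll":0}]'
python3 - <<'E'
from h import *
pose(); im,c=grab('wrist'); sc,_=grab('scene')
cv2.imwrite('pics/c16.png',np.hstack([im[0:300,100:500],cv2.resize(sc[110:260,240:440],None,fx=2,fy=2)])[:,:,::-1])
E
```

```text
time_s: 37.22
position: [0.4678, -0.3201, 0.1534]
tool_rot: [[1.0, 0.0, 0.007], [0.0, -1.0, -0.005], [0.007, 0.005, -1.0]]
ft_force: [0.7, 5.2, 26.9]
grip_width: -0.0002
gripper_force: 13.2
time_s: 37.88
position: [0.3943, -0.3196, 0.2334]
tool_rot: [[1.0, -0.001, 0.0], [-0.001, -1.0, -0.0], [0.0, 0.0, -1.0]]
ft_force: [0.6, 0.2, 0.4]
grip_width: -0.0002
gripper_force: 0.0
t 37.88 tcp [ 0.3943 -0.3196  0.2334] xaxis yaw -0.03 tilt [ 0.0004 -0.0002] F [0.6 0.2 0.4] w -0.0002 q [-52.4  17.4  80.7   0.   81.8  37.6]
```

View pics/c16.png

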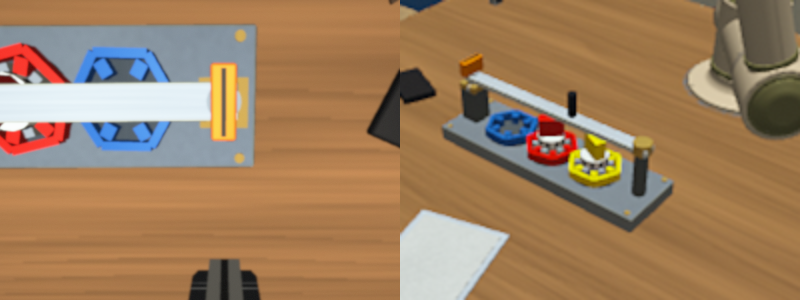

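The bar is closed over the red and yellow drums. The head lies across the bar, fully down (a firm stop at z = 0.1534–0.154), and the robot is clear of everything.

```bash
python3 -c "
from rig import env
print(env.close_job())"
```

```text
the job is handed in; nothing more can be done
None
```

The job is handed in: the red and yellow drums (no blue drum was there) are home in their sockets, the bar is closed over them, and the stud is turned back and fully down in its catch.

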